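# Find the heel block in the cobbler's cases

## Task

One of the three plywood cases on the bench holds the thick D-shaped rubber heel block; the other two hold flat pieces. Lift the lids until all three stand well open at once, find out by sight or touch which case has the heel block, then shut the lids of the other two fully and leave the heel block's case standing open. Do not knock over the small steel pot behind the cases.

Things in the scene. Friction and masses are not known exactly. Their poses are not given: they have to be found in the camera images.
- case_a: one of three identical fixed plywood cases, 130 (its x) x 140 (its y) x 70 mm high, walls and floor 6 mm. Origin: centre of its underside; z up; x points from its front (robot side) to its hinge side. Inside, within 20 mm of the middle, lies one black rubber thing: a D-shaped heel block in one case, flat things in the other two. Which case is not told: see or feel it with the lid up
- case_b: a case like case_a, same frame. The heel block, whichever of the cases it lies in, is 68 x 64 mm and 36 mm thick (its top 42 mm above the bench), weighs 150 to 210 g
- case_c: a case like case_a, same frame. The flat things, whichever cases they lie in: half-sole 80 x 68 mm, 8 mm thick; flat ring 84 mm across with a 36 mm hole, 12 mm thick (tops below 20 mm above the bench, 45 to 60 g)
- lid_a (a joint): hinge of case_a's lid, along y at x = +65, z = 70 mm of the case: 0 shut, grows as the lip rises and swings away from the robot, 1.57 upright, stop at 1.8. The lid stays at any angle; 1 to 3 N at the lip move it. May start ajar by up to 0.12. Lid: flat board 6 mm thick, 140 wide, 152 mm long from the hinge, lying on the rim; it overhangs the front wall by a 22 mm lip that a fingertip can hook from below
- lid_b (a joint): hinge of case_b's lid, the same as lid_a in place, sense, stiffness and sizes
- lid_c (a joint): hinge of case_c's lid, the same as lid_a in place, sense, stiffness and sizes
- tack_pot: loose open round steel pot, 64 mm across, 65 mm high, standing behind the cases; origin at the centre of its underside

How it is judged (in metres and radians):
On the way:
1. all three lids stand well open (more than 1.2 rad) at the same time (value of joint each of lid_a, lid_b, lid_c above 1.2 rad), for 0.2 s.
At the end, for the whole second after the job is handed in: the lid of the case with the heel block stands open by more than 1.2 rad and the lids of the other two cases are shut to within 0.06 rad (about 9 mm at the lip); the heel block still lies in its case (its weight, over 1 N, tells: each flat thing weighs less) (((value of joint lid_a above 1.2 rad and contact force between case_a and anything else above 1 N and value of joint each of lid_b, lid_c below 0.06 rad) or (value of joint lid_b above 1.2 rad and contact force between case_b and anything else above 1 N and value of joint each of lid_a, lid_c below 0.06 rad) or (value of joint lid_c above 1.2 rad and contact force between case_c and anything else above 1 N and value of joint each of lid_a, lid_b below 0.06 rad))); the robot touches nothing.
It fails at once if the steel pot is knocked over (tilted more than 0.6 rad) (angle between tack_pot's own z axis and vertical above 0.6 rad).
It also fails if it takes over 72 s, if anything falls off the work surface, if the arm or the gripper's body presses on something with over 40 N, if the wrist force passes 120 N, or if a joint passes its speed limit or range.

## Robot

A 6-joint arm with a two-finger parallel gripper is mounted at the origin on the work surface. World frame = base frame: x ahead of the robot, y to its left, z up, the work surface at z = 0. Lengths are in mm, angles in rad, forces in N, time in s.
With the tool pointing down it reaches from about 375 to 925 mm from the base axis. Payload 5.7 kg.
Tool frame: the origin (TCP) lies at the centre of the arm's flange, where the gripper is bolted on; the fingertips stand 182 mm ahead of it and the grasp point (between the pads) lies manip.grip_depth ahead of it (manip.grip_depth is the distance from the TCP to the grasp point, in mm); z points along the fingers, y is the direction in which the jaws open and shut (so a half turn about z gives the same grasp; the last joint's range is limited). The gripper opens to 88 mm and grips with 3 to 60 N. Pads are 20 mm wide; open, the fingers measure 115 mm over their backs; the gripper's body (75 mm by 178 mm) begins 61 mm behind the grasp point.
Start: joints at [-1.375, 0.359, 1.51, -0, 1.272, -0.115], TCP at [183.48, -571.245, 404.623] pointing down, gripper open.
Joint ranges: [-2.97, 2.97], [-1.01, 2.36], [0.21, 2.38], [-0.96, 4.11], [0.2, 2.71], [-2.98, 2.98]. Speed limits (rad/s): [2.39, 2.39, 3.14, 3.14, 3.14, 3.14].

## Interface

Orientations are given as a unit quaternion [x, y, z, w].
In Python, from bench import manip gives the robot as it stands. The module is installed in compiled form; this text tells all that it offers.
- The arm moves only by the shell command python3 -m jog 'ROWS' [OPENING]. ROWS is a JSON object of lists of equal length, an entry for each row: "offset": the shift along the tool's x, y, z in mm, a list of three; "delta_rot": the turn, a rotation vector about the tool's x, y, z in degrees, a list of three. In form: {"offset": [[dx, dy, dz], ...], "delta_rot": [[ax, ay, az], ...]}. A call has 1 to 20 rows; each row shifts and turns the commanded pose from where the row before left it, along the tool's axes as they then stand; what a row does not reach is not made up. A row lasts 1/8 s, in which the tool goes at most 62.5 mm and 10.7 degrees, less where a joint would pass 70% of its speed; a pose out of reach is approached as far as the arm can. A call is refused whole if a number of a shift passes 62.5 or a number of a turn 10.7, either way. A call with a gripper value outside its range is refused whole. OPENING is the opening, from 0 (shut) to 1 (fully open), set as the call begins (- or left out, the last holds). The fingers move at their own pace and stop on an object; the grip force is fixed at half the most. Time passes only in rows, so rows that do not move let the fingers close. It gives the time, the measured TCP pose, the force and the opening at its end, in the units of the state.
- manip.get_state(): the state, without advancing time (a new reading comes with each control period).
- manip.read_camera(name): name is "scene" or "top" or "wrist"; returns a dict with "pixels" (420x560x3 uint8, blue, green, red), "fovy" (degrees; the focal length in pixels is half the picture's height over the tangent of half this angle, whatever the lens; pixels are square), "cx", "cy" (the principal point, pixels), "R" (3x3) and "t" (3): a world point X has camera coordinates R X + t. Camera axes: x right, y down, z forward; pixel columns grow to the right and rows downward; lengths in mm; the calibration is good to about 2 mm. The wrist camera is an equidistant fisheye: a pixel r from the principal point sees the ray r / f radians off the axis. A picture is of the moment at which its call begins. There is no depth.
- manip.job_done(): hands the job in, once; it reports no verdict.
The state is a dict: "t": time; "joint_positions": joint angles; "qvel": joint speeds; "joint_torque": joint torques, N m; "eef_pos": TCP position; "tcp_rot": TCP orientation; "force": force on the tool from outside, world axes, zero at the start; "ft_torque": the same for the moment, N m; "opening": finger opening in mm.
Only numpy, scipy, OpenCV 4.12 (cv2) and the standard library are available. Lean on these libraries where they do the work, as an engineer would, in place of code of your own. Each camera call takes 0.05 s, during which the arm holds its last target.

## Working session

There is one attempt and no reset: what is moved stays moved. The work goes in short steps, Python scripts to look and compute and a shell command to move; the robot and the scene stay as the last step left them, time stands still between calls to the robot, and variables do not carry over. Pictures are saved under pics/ and viewed, and the job is handed in when it is done.

```bash
mkdir -p pics
cat > h.py <<'E'
import numpy as np, cv2
from bench import manip
def snap(n,f):
    c=manip.read_camera(n); cv2.imwrite('pics/'+f,c['pixels']); return c
def ray(c,u,v,fish=False):
    f=210/np.tan(np.radians(c['fovy'])/2); R=np.array(c['R']);t=np.array(c['t'])
    x,y=u-c['cx'],v-c['cy']
    if fish:
        r=np.hypot(x,y);th=r/f;d=np.array([np.sin(th)*x/max(r,1e-9),np.sin(th)*y/max(r,1e-9),np.cos(th)])
    else: d=np.array([x/f,y/f,1.])
    return -R.T@t, R.T@(d/np.linalg.norm(d))
def plane(c,u,v,z,fish=False):
    o,d=ray(c,u,v,fish); return o+d*(z-o[2])/d[2]
def two(r1,r2):
    o1,d1=r1;o2,d2=r2
    s=np.linalg.lstsq(np.stack([d1,-d2],1),o2-o1,rcond=None)[0]
    a,b=o1+s[0]*d1,o2+s[1]*d2; return (a+b)/2,np.linalg.norm(a-b)
E
python3 - <<'E'
from h import *
for n in ['scene','top','wrist']:
    c=snap(n,n+'0.png'); print(n,c['fovy'],c['cx'],c['cy'],-np.array(c['R']).T@np.array(c['t']))
print(manip.get_state(),manip.grip_depth)
E
```

```text
scene 53.05747301166988 283.142933552216 212.200767034362 [931.19368938 235.48824458 668.5353732 ]
top 56.94030550824199 278.8768212510172 208.84956529817063 [603.11672372  10.78353924 824.91678363]
wrist 65.70646984690485 281.2982608226032 211.96925781200582 [ 256.53197879 -547.20521176  384.2193166 ]
{'t': 0.15, 'joint_positions': array([-1.37513313e+00,  3.59378973e-01,  1.51119846e+00,  2.09911595e-05,
        1.27250832e+00, -1.15125965e-01]), 'qvel': array([ 0.00022771, -0.00106612, -0.00243643, -0.00055514, -0.00068359,
        0.00079588]), 'joint_torque': array([-1.08262157e-04, -5.15756142e+01, -2.71007681e+01,  6.75672619e-02,
        3.05506610e-02, -7.91627781e-05]), 'eef_pos': array([ 183.41322993, -570.98630318,  403.97345623]), 'tcp_rot': array([ 9.87950742e-01,  1.54766840e-01, -2.00327280e-05, -7.46348216e-04]), 'force': array([-0.27566081,  0.0981436 , -0.1582343 ]), 'ft_torque': array([ 0.00233715,  0.06765107, -0.00919164]), 'opening': 88.15450161122092} 163.3
```

View pics/scene0.png

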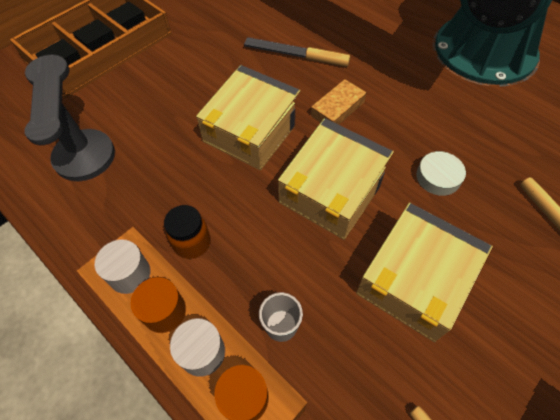

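View pics/top0.png

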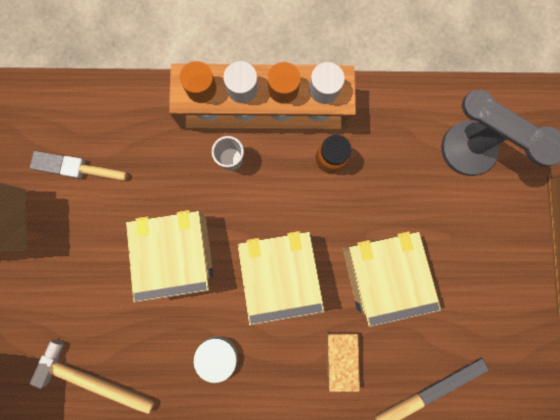

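View pics/wrist0.png

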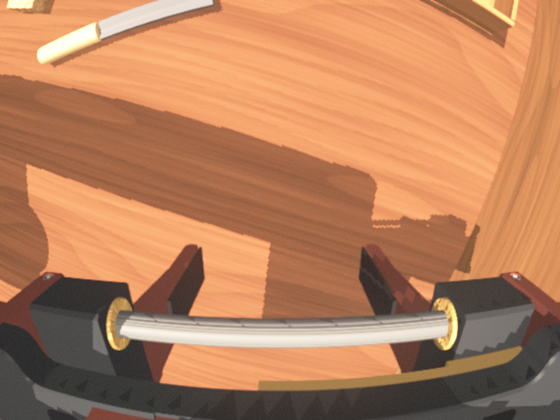

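The scene and top views show three yellow-lidded cases, with their lips (dark strips) on the robot side. In the top view they sit at about (168,256), (281,278) and (393,279), and the pot is at (228,153). The scene view shows the pot at (281,318). I'll measure the lid corners in both views.

Run:
```python
from h import *
import cv2
cs={}
for n in ['scene','top']:
    c=manip.read_camera(n); cs[n]=c
    hsv=cv2.cvtColor(c['pixels'],cv2.COLOR_BGR2HSV)
    m=cv2.inRange(hsv,(20,60,120),(35,255,255))
    # add dark-grey lip strip: low saturation dark
    m=cv2.morphologyEx(m,cv2.MORPH_OPEN,np.ones((3,3)))
    k,_=cv2.findContours(m,cv2.RETR_EXTERNAL,cv2.CHAIN_APPROX_NONE)
    for q in k:
        if cv2.contourArea(q)>2500:
            h=cv2.convexHull(q); r=cv2.boxPoints(cv2.minAreaRect(h))
            print(n,cv2.contourArea(q),cv2.approxPolyDP(h,5,True)[:,0].tolist(),r.round().astype(int).tolist())
    p=c['pixels']
    if n=='top': cv2.imwrite('pics/topz.png',cv2.resize(p[190:340,115:450],None,fx=2.35,fy=2.35,interpolation=cv2.INTER_CUBIC))
    else: cv2.imwrite('pics/scz.png',cv2.resize(p[60:345,180:500],None,fx=2.1,fy=2.1,interpolation=cv2.INTER_CUBIC))
c=cs['top'];
for q in [(228,145),(281,278),(168,256),(393,279)]: print(q,plane(c,*q,70))
```

```text
scene 8114.5 [[404, 210], [487, 253], [450, 328], [363, 277]] [[359, 283], [400, 206], [490, 254], [449, 332]]
scene 5745.0 [[319, 124], [388, 157], [349, 218], [279, 180]] [[276, 182], [313, 116], [390, 158], [353, 225]]
scene 4193.5 [[235, 71], [295, 94], [260, 145], [197, 116]] [[195, 119], [223, 60], [297, 95], [269, 154]]
top 5275.5 [[419, 233], [437, 302], [367, 317], [350, 247]] [[348, 245], [422, 228], [438, 302], [365, 318]]
top 5295.5 [[309, 233], [322, 303], [248, 315], [239, 244]] [[235, 242], [310, 229], [322, 303], [248, 316]]
top 5200.0 [[198, 212], [206, 281], [133, 292], [126, 222]] [[123, 218], [198, 209], [207, 283], [132, 293]]
(228, 145) [816.8237151   99.35414777  70.        ]
(281, 278) [555.09681648  -6.56115422  70.        ]
(168, 256) [596.87224437 211.14487767  70.        ]
(393, 279) [ 553.20956479 -223.05632446   70.        ]
```

View pics/topz.png

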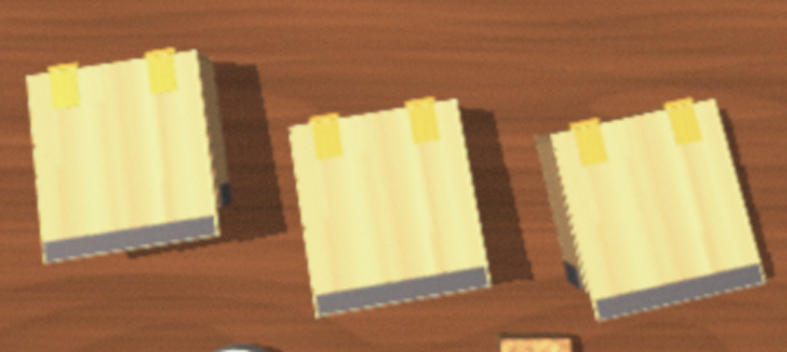

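View pics/scz.png

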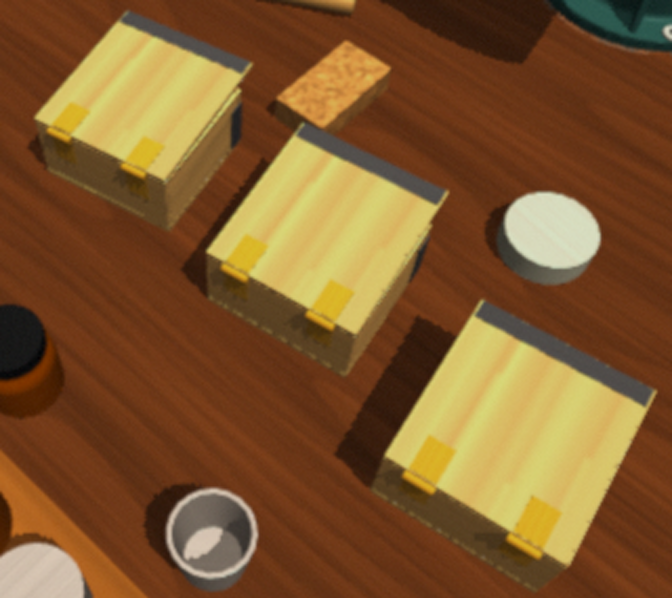

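Run:
```python
from h import *
T=manip.read_camera('top');S=manip.read_camera('scene')
tp=lambda x,y:(115+(x+.5)/2.35-.5,190+(y+.5)/2.35-.5)
sp=lambda x,y:(180+(x+.5)/2.1-.5,60+(y+.5)/2.1-.5)
D={'L':[((43,262),(655,393)),((218,236),(482,303)),((27,77),(566,566)),((198,51),(384,460))],
'M':[((317,317),(446,193)),((489,287),(302,127)),((290,127),(344,342)),((458,99),(208,258))],
'R':[((599,320),(250,68)),((765,281),(127,13)),((550,133),(163,194)),((716,99),(38,120))]}
for k,v in D.items():
    P=[]
    for (a,b) in v:
        p,e=two(ray(T,*tp(*a)),ray(S,*sp(*b)));P.append(p);print(k,p.round(1),round(e,1))
    lm=(P[0]+P[1])/2;hm=(P[2]+P[3])/2
    d=hm-lm; w=P[0]-P[1]
    print(' lip mid',lm.round(1),'len',np.linalg.norm(d).round(1),'wid',np.linalg.norm(w).round(1),'yaw',np.degrees(np.arctan2(d[1],d[0])).round(1),np.degrees(np.arctan2(-w[0],w[1])).round(1))
# pot
p=plane(T,228,145,65);print(p)
```

```text
L [512.9 270.4  84.4] 2.1
L [532.5 133.5  80.2] 2.8
L [660.7 292.9  74.7] 1.3
L [682.6 156.   68. ] 4.2
 lip mid [522.7 201.9  82.3] len 151.1 wid 138.4 yaw 8.6 8.1
M [471.2  52.5  90.6] 1.8
M [493.5 -83.9  85.9] 1.1
M [621.9  75.5  62.8] 4.2
M [642.2 -59.9  66.6] 6.8
 lip mid [482.3 -15.7  88.3] len 153.4 wid 138.3 yaw 8.9 9.3
R [ 465.7 -172.1   78.1] 3.3
R [ 496.8 -304.7   84.2] 3.7
R [ 614.9 -139.2   57. ] 4.4
R [ 641.8 -273.4   73.7] 7.8
 lip mid [ 481.3 -238.4   81.2] len 151.3 wid 136.4 yaw 12.3 13.2
[818.2391492   99.94077275  65.        ]
```

```bash
cat >> h.py <<'E'
from scipy.spatial.transform import Rotation as Ro
def des(head,tilt):
    h=np.radians(head)
    X=np.array([np.cos(h),np.sin(h),0]);Z=np.array([0,0,-1.]);Y=np.cross(Z,X)
    return Ro.from_matrix(np.stack([X,Y,Z],1))*Ro.from_euler('y',tilt,degrees=True)
def cur():
    s=manip.get_state(); return s,np.array(s['eef_pos']),Ro.from_quat(s['tcp_rot'])
def corner(p,R): return p+R.apply([10,0,182])
def plan(c,head,tilt,pfrom=None,Rfrom=None):
    "move so that upper tip corner is at world c, with heading/tilt"
    s,p,R=cur()
    if pfrom is not None:p,R=pfrom,Rfrom
    D=des(head,tilt); rv=(R.inv()*D).as_rotvec(degrees=True)
    P=np.array(c)-D.apply([10,0,182])
    print('rot',rv.round(1),'then shift(final frame)',D.inv().apply(P-p).round(1),'or shift first(cur frame)',R.inv().apply(P-p).round(1),'TCP',P.round(0))
    return P,D
def st():
    s,p,R=cur();z=R.apply([0,0,1]);x=R.apply([1,0,0])
    print('t',round(s['t'],2),'tcp',p.round(1),'corner',corner(p,R).round(1),'tilt',np.degrees(np.arccos(-z[2])).round(1),'F',np.round(s['force'],1),'q',np.round(s['joint_positions'],2),'op',round(s['opening'],1))
E
python3 - <<'E'
from h import *
T=manip.read_camera('top')
for q in [(343,334),(329,390),(358,390),(214,361),(215,339)]: print(q,plane(T,*q,35).round(0))
st()
u=lambda a:np.array([np.cos(np.radians(a)),np.sin(np.radians(a)),0])
c=np.array([481,-238,60])-30*u(12.8)
for t in (45,50): plan(c,12.8,t)
plan(c+[0,0,100],12.8,45)
E
```

```text
(343, 334) [ 443. -131.   35.]
(329, 390) [ 337. -101.   35.]
(358, 390) [ 337. -158.   35.]
(214, 361) [392. 124.  35.]
(215, 339) [434. 123.  35.]
t 0.4 tcp [ 183.5 -571.2  404.5] corner [ 193.  -568.1  222.5] tilt 0.0 F [1.  0.2 0.7] q [-1.38  0.36  1.51  0.    1.27 -0.12] op 87.8
rot [-2.  45.   4.7] then shift(final frame) [ -17.5 -259.   297.8] or shift first(cur frame) [ 220.  -240.7  223. ] TCP [ 319. -275.  182.]
rot [-2.2 50.   4.7] then shift(final frame) [ -59.2 -259.   295.3] or shift first(cur frame) [ 210.  -241.5  235.3] TCP [ 310. -277.  169.]
rot [-2.  45.   4.7] then shift(final frame) [  53.3 -259.   227. ] or shift first(cur frame) [ 220.  -240.7  123. ] TCP [ 319. -275.  282.]
```

```bash
python3 -m jog '{"offset":[[0,0,0],[0,0,0],[0,0,0],[0,0,0],[0,0,0],[0,0,0],[6,-32,28],[6,-32,28],[6,-32,28],[7,-33,29],[7,-33,29],[7,-33,29],[7,-32,28],[7,-32,28],[0,0,0],[0,0,0]],"delta_rot":[[0,0,5],[0,9,0],[0,9,0],[0,9,0],[0,9,0],[0,9,0],[0,0,0],[0,0,0],[0,0,0],[0,0,0],[0,0,0],[0,0,0],[0,0,0],[0,0,0],[0,0,0],[0,0,0]]}' 0
python3 - <<'E'
from h import *
st()
u=lambda a:np.array([np.cos(np.radians(a)),np.sin(np.radians(a)),0])
c=np.array([481,-238,60])-30*u(12.8)
plan(c,12.8,45)
E
```

```text
t: 2.4
eef_pos: [319.3, -275.7, 281.9]
tcp_rot: [0.918, 0.103, 0.38, -0.042]
force: [-0.4, -0.1, -0.6]
opening: 0.6
t 2.4 tcp [ 319.3 -275.7  281.9] corner [ 451.7 -245.8  160.3] tilt 45.0 F [-0.4 -0.1 -0.6] q [-1.23  0.33  2.21  1.13  0.89 -0.77] op 0.6
rot [0.1 0.  0.1] then shift(final frame) [-70.8  -1.   71.1] or shift first(cur frame) [-70.7  -1.1  71.1] TCP [ 319. -275.  182.]
```

```bash
python3 -m jog '{"offset":[[-23,0,24],[-24,0,24],[-24,0,23],[0,0,0],[0,0,0]],"delta_rot":[[0,0,0],[0,0,0],[0,0,0],[0,0,0],[0,0,0]]}' 0
python3 - <<'E'
from h import *
st(); snap('scene','s1.png');snap('top','t1.png');snap('wrist','w1.png')
u=lambda a:np.array([np.cos(np.radians(a)),np.sin(np.radians(a)),0])
E
```

```text
t: 3.02
eef_pos: [319.2, -275.9, 181.9]
tcp_rot: [0.918, 0.103, 0.381, -0.042]
force: [0.3, -0.4, 0.6]
opening: 0.4
t 3.02 tcp [ 319.2 -275.9  181.9] corner [ 451.8 -246.    60.4] tilt 45.1 F [ 0.3 -0.4  0.6] q [-1.23  0.6   2.28  1.42  0.79 -1.2 ] op 0.4
```

View pics/w1.png

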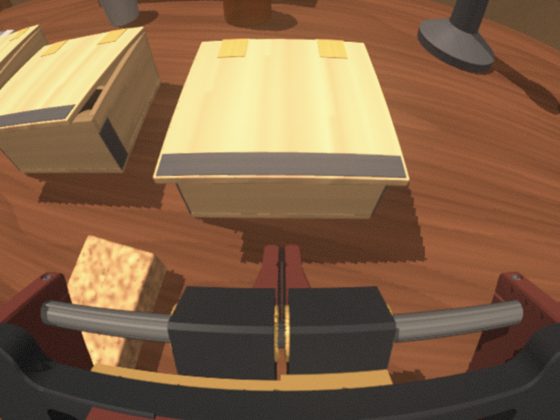

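View pics/t1.png

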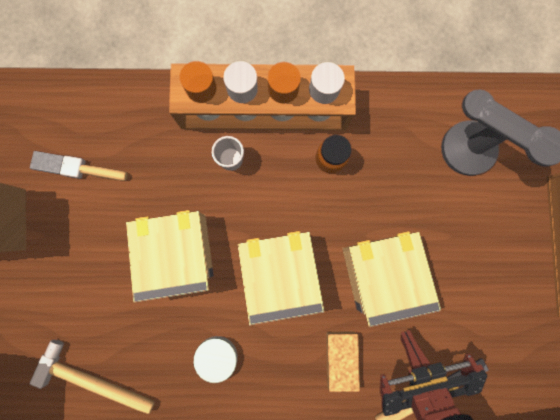

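The wrist view shows the closed fingertips at (282,250), centred below the front edge of the right-hand case's lip at (160–405,175). Next I'll slide under the lip and swing it up.

```bash
python3 -m jog '{"offset":[[10,0,10],[10,0,10],[10,0,10],[0,0,0]],"delta_rot":[[0,0,0],[0,0,0],[0,0,0],[0,0,0]]}' 0
python3 -m jog '{"offset":[[12,0,-10],[12,0,-10],[13,0,-7],[14,0,-7]],"delta_rot":[[0,0,0],[0,0,0],[0,0,0],[0,0,0]]}' 0
python3 - <<'E'
from h import *
st(); snap('top','t2.png');snap('wrist','w2.png')
E
```

```text
t: 3.68
eef_pos: [361.1, -265.3, 182.3]
tcp_rot: [0.918, 0.104, 0.381, -0.042]
force: [-0.9, -0.0, 0.2]
opening: 0.2
t: 4.18
eef_pos: [371.5, -262.6, 241.9]
tcp_rot: [0.918, 0.103, 0.38, -0.042]
force: [-0.6, 0.4, -3.7]
opening: 0.2
t 4.17 tcp [ 371.5 -262.6  241.9] corner [ 503.7 -232.7  120.1] tilt 44.9 F [-0.6  0.4 -3.7] q [-1.08  0.44  2.2   1.32  0.78 -0.86] op 0.2
```

View pics/w2.png

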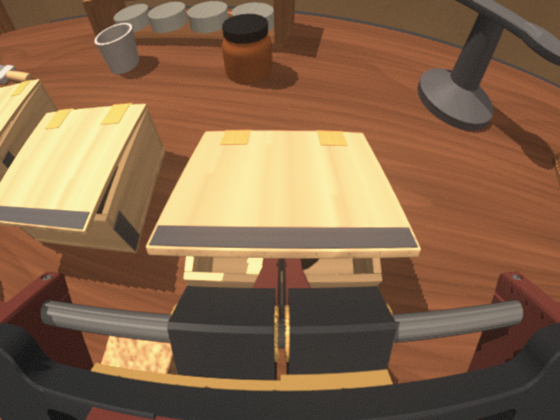

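The lid is hooked and rising, with its lip at row 235 and the case interior showing below it. I'll carry on along the arc.

```bash
python3 -m jog '{"offset":[[14,0,-4],[15,0,-4],[14,0,-1],[14,0,-1],[15,0,1],[15,0,2],[13,0,4],[13,0,4],[9,0,5],[9,0,5],[8,0,6],[8,0,6],[0,0,0]],"delta_rot":[[0,0,0],[0,0,0],[0,0,0],[0,0,0],[0,0,0],[0,0,0],[0,0,0],[0,0,0],[0,0,0],[0,0,0],[0,0,0],[0,0,0],[0,0,0]]}' 0
python3 - <<'E'
from h import *
st(); snap('top','t3.png');snap('wrist','w3.png')
E
```

```text
t: 5.9
eef_pos: [490.2, -235.9, 329.2]
tcp_rot: [0.918, 0.104, 0.381, -0.043]
force: [-0.5, 0.6, 0.9]
opening: 0.4
t 5.9 tcp [ 490.2 -235.9  329.2] corner [ 622.7 -205.6  207.7] tilt 45.0 F [-0.5  0.6  0.9] q [-0.8   0.32  1.99  1.15  0.73 -0.32] op 0.4
```

View pics/w3.png

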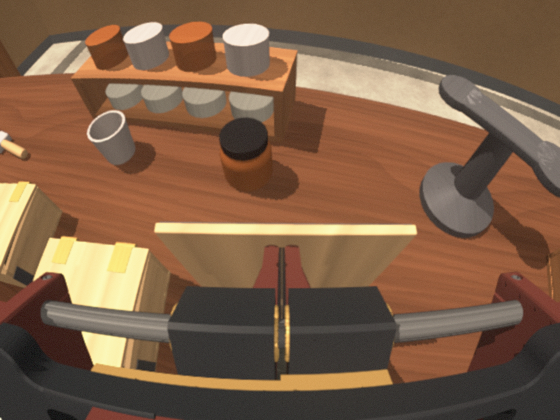

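View pics/t3.png

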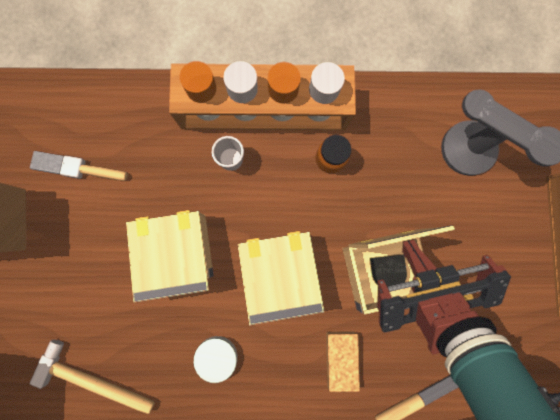

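Lid R stands upright and the gripper still hides what is inside. Before working on the middle case, which is closer in, I'll fit the arm's kinematics to the logged states to check reach.

```bash
cat > kin.py <<'E'
import numpy as np
from scipy.optimize import least_squares
from scipy.spatial.transform import Rotation as Ro
Q=[[-1.375,.359,1.511,0,1.2725,-.115],[-1.23,.33,2.21,1.13,.89,-.77],[-1.23,.6,2.28,1.42,.79,-1.2],[-1.08,.44,2.2,1.32,.78,-.86],[-.8,.32,1.99,1.15,.73,-.32]]
P=[[183.5,-571.2,404.3],[319.3,-275.7,281.9],[319.2,-275.9,181.9],[371.5,-262.6,241.9],[490.2,-235.9,329.2]]
q0=[.98795,.15477,0,-.0007]
R1=[.918,.103,.381,-.042]
RR=[q0,R1,R1,R1,R1]
def wc(q,p):
    h,a1,L1,L2,d6,lat,off=p
    r=a1+L1*np.sin(q[1])+L2*np.sin(q[1]+q[2]+off); z=h+L1*np.cos(q[1])+L2*np.cos(q[1]+q[2]+off)
    c,s=np.cos(q[0]),np.sin(q[0]); return np.array([c*r-s*lat,s*r+c*lat,z])
def res(p):
    return np.concatenate([wc(q,p)+p[4]*Ro.from_quat(r).apply([0,0,1])-np.array(x) for q,x,r in zip(Q,P,RR)]+[np.array([p[6]*50,0])])
if __name__=='__main__':
    for l2 in (400,500):
        f=least_squares(res,[200,0,400,l2,80,69,0]); print(f.x.round(2),f.fun.round(1))
E
python3 kin.py
```

```text
[ 2.6497e+02 -2.0300e+00  6.0975e+02  4.4813e+02  1.9835e+02  6.8690e+01
  2.5000e-01] [-0.4  1.1  0.5 -0.2 -1.5 -0.4 -0.9  0.9 -1.8  0.7 -1.   1.   0.6  1.
  0.8 12.3  0. ]
[ 2.6497e+02 -2.0300e+00  6.0975e+02  4.4813e+02  1.9835e+02  6.8690e+01
  2.5000e-01] [-0.4  1.1  0.5 -0.2 -1.5 -0.4 -0.9  0.9 -1.8  0.7 -1.   1.   0.6  1.
  0.8 12.3  0. ]
```

```bash
cat >> h.py <<'E'
def u(a): return np.array([np.cos(np.radians(a)),np.sin(np.radians(a)),0])
def npt(H,psi,n,z): return np.array([H[0],H[1],70.])+n*u(psi)+np.array([0,0,z])
def seq(H,psi,head,tilt,pts):
    D=des(head,tilt);pr=None
    for a in pts:
        w=npt(H,psi,*a)
        if pr is not None: print(a,D.inv().apply(w-pr).round(1))
        pr=w
E
python3 - <<'E'
from h import *
s,p,R=cur()
p2=p+R.apply([-20,0,-20])
H=(632,8);P,D=plan(npt(H,9,-182,90),33,33,p2,R)
from kin import *
print('wrist',P-198*D.apply([0,0,1]))
seq(H,9,33,33,[(-182,90),(-182,-17),(-141,-17),(-138,13.2),(-129,42.2),(-114.4,68.8),(-94.9,92),(-67.2,112.6),(-47.5,122),(-28.7,127.8),(-14,130)])
E
```

```text
rot [ 12.7 -11.9 -15.7] then shift(final frame) [  -7.9 -191.4   21.1] or shift first(cur frame) [ -58.9 -181.4  -27.9] TCP [362. -79. 307.]
wrist [[  93.05899969 -629.93307234  570.35677245]
 [ 228.85899969 -334.43307234  447.95677245]
 [ 228.75899969 -334.63307234  347.95677245]
 [ 281.05899969 -321.33307234  407.95677245]
 [ 399.75899969 -294.63307234  495.25677245]]
(-182, -17) [-58.3   0.   89.7]
(-141, -17) [31.4 16.7 20.4]
(-138, 13.2) [ 18.7   1.2 -23.8]
(-129, 42.2) [ 22.7   3.7 -19.8]
(-114.4, 68.8) [ 25.7   5.9 -15. ]
(-94.9, 92) [27.6  7.9 -9.8]
(-67.2, 112.6) [32.4 11.3 -3.5]
(-47.5, 122) [20.2  8.   1.9]
(-28.7, 127.8) [17.6  7.6  4.5]
(-14, 130) [12.5  6.   5.5]
```

```bash
python3 -m jog '{"offset":[[-20,0,-20],[0,0,0],[0,0,0],[0,0,0],[-2,-48,5],[-2,-48,5],[-2,-48,5],[-2,-47,6],[0,0,0],[0,0,0]],"delta_rot":[[0,0,0],[4.2,-4,-5.2],[4.2,-4,-5.2],[4.3,-3.9,-5.3],[0,0,0],[0,0,0],[0,0,0],[0,0,0],[0,0,0],[0,0,0]]}' 0
python3 - <<'E'
from h import *
st(); snap('top','t4.png');snap('scene','s4.png')
H=(632,8);plan(npt(H,9,-182,-17),33,33)
E
```

```text
t: 7.25
eef_pos: [362.6, -80.2, 307.6]
tcp_rot: [0.919, 0.272, 0.273, -0.08]
force: [0.2, -0.8, -0.6]
opening: 0.6
t 7.25 tcp [362.6 -80.2 307.6] corner [453.  -21.9 160.4] tilt 33.0 F [ 0.2 -0.8 -0.6] q [-0.7   0.15  2.26  0.86  0.76 -0.36] op 0.6
rot [ 0.1 -0.  -0. ] then shift(final frame) [-58.4  -2.1  90.2] or shift first(cur frame) [-58.4  -2.3  90.2] TCP [362. -79. 200.]
```

View pics/t4.png

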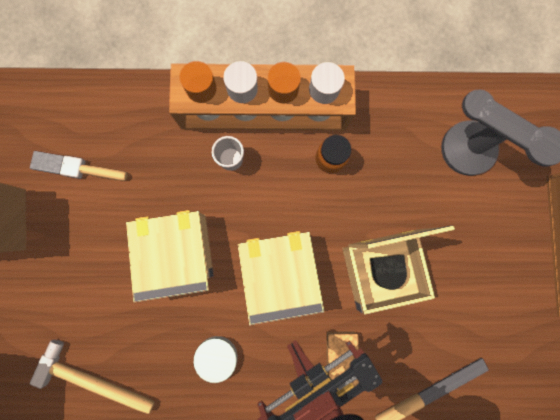

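View pics/s4.png

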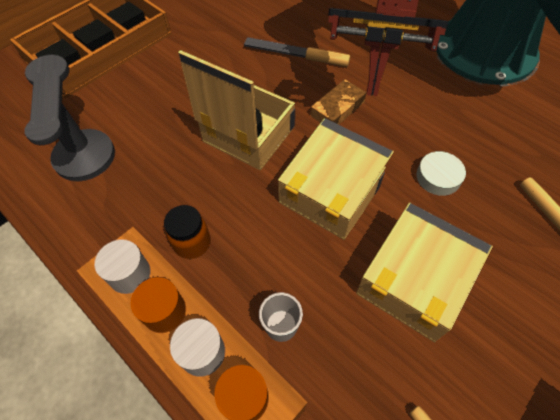

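R now stands open and shows a black D-shaped piece at (389,270); I'll measure it once all three are open. Next is the middle lid.

```bash
python3 -m jog '{"offset":[[-19,0,30],[-20,0,30],[-19,-2,30],[0,0,0],[0,0,0]],"delta_rot":[[0,0,0],[0,0,0],[0,0,0],[0,0,0],[0,0,0]]}' 0
python3 - <<'E'
from h import *
st(); snap('wrist','w5.png')
H=(632,8);plan(npt(H,9,-141,-17),33,33)
E
```

```text
t: 7.98
eef_pos: [361.7, -78.2, 200.5]
tcp_rot: [0.919, 0.272, 0.272, -0.081]
force: [-0.6, -1.1, 1.1]
opening: 0.5
t 7.97 tcp [361.7 -78.2 200.5] corner [451.9 -19.6  53.4] tilt 33.0 F [-0.6 -1.1  1.1] q [-0.7   0.46  2.37  1.37  0.56 -0.99] op 0.5
rot [ 0.1 -0.  -0. ] then shift(final frame) [30.8 17.6 21. ] or shift first(cur frame) [30.8 17.5 21. ] TCP [403. -73. 200.]
```

View pics/w5.png

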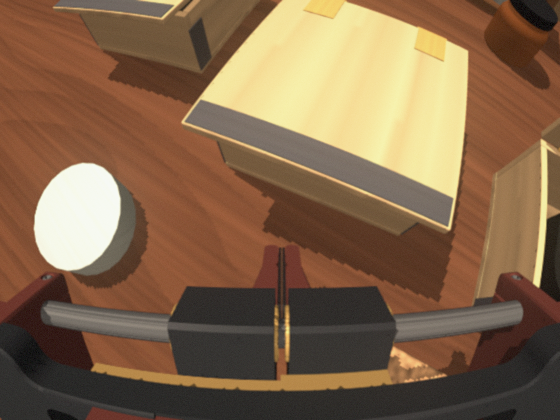

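The wrist view shows the tips at (282,250), just in front of the middle lip, whose edge runs from (185,122) to (450,225).

```bash
python3 -m jog '{"offset":[[10,6,7],[10,6,7],[11,6,7],[0,0,0],[9,0,-12],[10,1,-12],[11,2,-10],[12,2,-10],[0,0,0]],"delta_rot":[[0,0,0],[0,0,0],[0,0,0],[0,0,0],[0,0,0],[0,0,0],[0,0,0],[0,0,0],[0,0,0]]}' 0
python3 - <<'E'
from h import *
st(); snap('wrist','w6.png')
H=(632,8);plan(npt(H,9,-129,42.2),33,33)
E
```

```text
t: 9.15
eef_pos: [414.0, -70.3, 260.4]
tcp_rot: [0.919, 0.273, 0.273, -0.08]
force: [0.1, -0.1, -0.5]
opening: 0.5
t 9.15 tcp [414.  -70.3 260.4] corner [504.4 -12.  113.2] tilt 33.0 F [ 0.1 -0.1 -0.5] q [-0.58  0.31  2.23  1.04  0.62 -0.46] op 0.5
rot [ 0.1 -0.   0.1] then shift(final frame) [-0.1  0.5  0.5] or shift first(cur frame) [-0.1  0.5  0.5] TCP [414. -71. 259.]
```

View pics/w6.png

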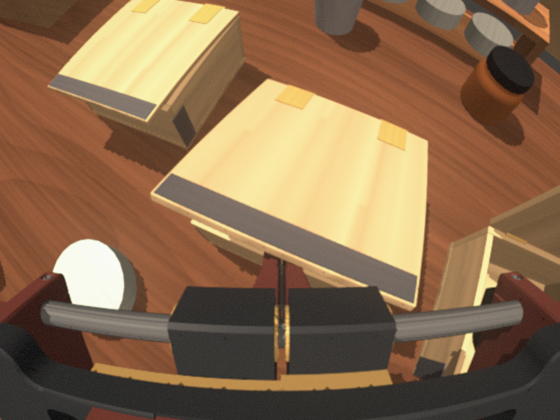

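The middle lid is lifting, with its lip now well clear of the rim. I'll continue the arc.

```bash
python3 -m jog '{"offset":[[13,3,-8],[13,3,-7],[14,4,-5],[14,4,-5],[16,5,-2],[16,6,-2],[10,4,1],[10,4,1],[9,4,2],[9,4,2],[6,3,3],[6,3,3],[0,0,0]],"delta_rot":[[0,0,0],[0,0,0],[0,0,0],[0,0,0],[0,0,0],[0,0,0],[0,0,0],[0,0,0],[0,0,0],[0,0,0],[0,0,0],[0,0,0],[0,0,0]]}' 0
python3 - <<'E'
from h import *
st(); snap('wrist','w7.png'); snap('top','t7.png')
E
```

```text
t: 10.82
eef_pos: [528.9, -53.0, 347.6]
tcp_rot: [0.919, 0.272, 0.273, -0.08]
force: [0.3, -0.2, 0.3]
opening: 0.8
t 10.82 tcp [528.9 -53.  347.6] corner [619.2   5.4 200.5] tilt 33.0 F [ 0.3 -0.2  0.3] q [-0.4   0.26  1.93  0.73  0.75  0.1 ] op 0.8
```

View pics/t7.png

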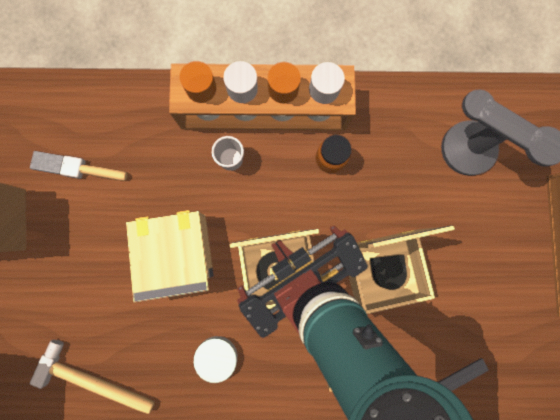

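The middle lid is upright, and a ring-like dark piece shows partly at (272,268). The left lid is next, with the same orientation.

Run:
```python
from h import *
H=(673,224);st();plan(npt(H,8.4,-182,60),33,33)
seq(H,8.4,33,33,[(-182,60),(-182,-17),(-141,-17),(-138,13.2),(-129,42.2),(-114.4,68.8),(-94.9,92),(-67.2,112.6),(-47.5,122),(-28.7,127.8),(-14,130)])
```

```text
t 10.93 tcp [528.5 -53.1 347.6] corner [618.9   5.2 200.5] tilt 33.0 F [-0.6  0.1 -0.2] q [-0.4   0.26  1.93  0.73  0.75  0.1 ] op 0.7
rot [ 0.1 -0.  -0. ] then shift(final frame) [ -39.1 -229.5   58.6] or shift first(cur frame) [ -39.3 -229.5   58.3] TCP [403. 139. 277.]
(-182, -17) [-41.9   0.   64.6]
(-141, -17) [31.3 17.1 20.3]
(-138, 13.2) [ 18.7   1.2 -23.8]
(-129, 42.2) [ 22.7   3.7 -19.9]
(-114.4, 68.8) [ 25.6   6.1 -15.1]
(-94.9, 92) [27.5  8.1 -9.8]
(-67.2, 112.6) [32.3 11.5 -3.6]
(-47.5, 122) [20.1  8.2  1.9]
(-28.7, 127.8) [17.5  7.8  4.4]
(-14, 130) [12.4  6.1  5.4]
```

```bash
python3 -m jog '{"offset":[[-20,0,-10],[-5,-46,13],[-5,-46,14],[-4,-46,14],[-3,-46,14],[-2,-46,14],[0,0,0],[-21,0,32],[-21,0,32],[0,0,0],[0,0,0]],"delta_rot":[[0,0,0],[0,0,0],[0,0,0],[0,0,0],[0,0,0],[0,0,0],[0,0,0],[0,0,0],[0,0,0],[0,0,0],[0,0,0]]}' 0
python3 - <<'E'
from h import *
st(); snap('wrist','w8.png'); snap('top','t8.png');snap('scene','s8.png')
H=(673,224);plan(npt(H,8.4,-141,-17),33,33)
E
```

```text
t: 12.3
eef_pos: [403.6, 142.6, 234.7]
tcp_rot: [0.918, 0.273, 0.274, -0.088]
force: [0.2, 0.5, 0.6]
opening: 0.5
t 12.3 tcp [403.6 142.6 234.7] corner [493.5 204.   88.5] tilt 33.5 F [0.2 0.5 0.6] q [ 0.04  0.36  2.3   1.68  0.3  -0.58] op 0.5
rot [-0.8 -0.5 -0. ] then shift(final frame) [10.  20.1 48. ] or shift first(cur frame) [ 9.5 20.8 47.8] TCP [443. 145. 200.]
```

View pics/w8.png

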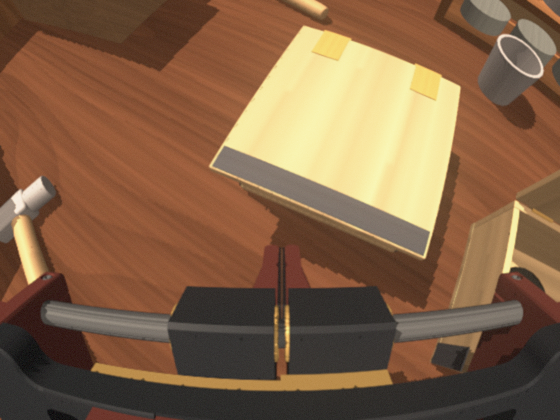

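View pics/t8.png

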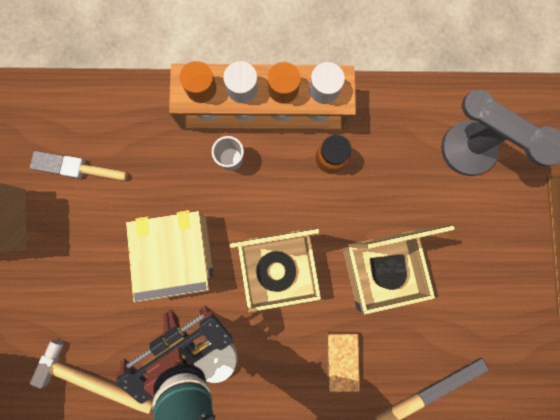

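The ring is clearly in the middle case at (277,270). The lowering stopped short at z 235, because joint 5 at 0.30 is close to its 0.2 limit. I'll use the kinematics to pick a better heading and tilt.

Run:
```python
from h import *
import kin
from scipy.optimize import least_squares
p=least_squares(kin.res,[200,0,400,400,80,69,0]).x
H=(673,224)
for head in (33,45,55,65,-30,-45):
  for tilt in (22,28,33,40):
    o=[]
    for n,z in [(-182,60),(-182,-17),(-141,-17),(-129,42),(-94.9,92),(-28.7,127.8)]:
      D=des(head,tilt);zz=D.apply([0,0,1]);W=npt(H,8.4,n,z)-D.apply([10,0,182])-p[4]*zz
      s=least_squares(lambda q:kin.wc([q[0],q[1],q[2]],p)-W,[0,.3,2.2]);q=s.x
      ph=q[1]+q[2];f=np.array([np.cos(q[0])*np.sin(ph),np.sin(q[0])*np.sin(ph),np.cos(ph)])
      o.append((round(q[2],2),round(np.arccos(f@zz),2)))
    print(head,tilt,o)
```

```text
33 22 [(np.float64(2.1), np.float64(0.49)), (np.float64(2.17), np.float64(0.27)), (np.float64(2.09), np.float64(0.32)), (np.float64(2.01), np.float64(0.48)), (np.float64(1.89), np.float64(0.63)), (np.float64(1.72), np.float64(0.76))]
33 28 [(np.float64(2.19), np.float64(0.36)), (np.float64(2.26), np.float64(0.23)), (np.float64(2.17), np.float64(0.24)), (np.float64(2.1), np.float64(0.35)), (np.float64(1.98), np.float64(0.5)), (np.float64(1.81), np.float64(0.62))]
33 33 [(np.float64(2.26), np.float64(0.31)), (np.float64(2.33), np.float64(0.32)), (np.float64(2.24), np.float64(0.29)), (np.float64(2.17), np.float64(0.3)), (np.float64(2.05), np.float64(0.41)), (np.float64(1.88), np.float64(0.52))]
33 40 [(np.float64(2.36), np.float64(0.39)), (np.float64(2.43), np.float64(0.57)), (np.float64(2.33), np.float64(0.5)), (np.float64(2.27), np.float64(0.38)), (np.float64(2.15), np.float64(0.36)), (np.float64(1.98), np.float64(0.41))]
45 22 [(np.float64(2.08), np.float64(0.58)), (np.float64(2.15), np.float64(0.39)), (np.float64(2.06), np.float64(0.42)), (np.float64(1.99), np.float64(0.57)), (np.fl
[... 3823 characters left out ...]
28 [(np.float64(1.9), np.float64(0.87)), (np.float64(1.95), np.float64(0.73)), (np.float64(1.88), np.float64(0.75)), (np.float64(1.82), np.float64(0.85)), (np.float64(1.71), np.float64(0.96)), (np.float64(1.54), np.float64(1.05))]
-45 33 [(np.float64(1.92), np.float64(0.89)), (np.float64(1.96), np.float64(0.76)), (np.float64(1.89), np.float64(0.78)), (np.float64(1.83), np.float64(0.87)), (np.float64(1.73), np.float64(0.96)), (np.float64(1.57), np.float64(1.04))]
-45 40 [(np.float64(1.93), np.float64(0.94)), (np.float64(1.97), np.float64(0.84)), (np.float64(1.9), np.float64(0.85)), (np.float64(1.85), np.float64(0.92)), (np.float64(1.76), np.float64(0.99)), (np.float64(1.6), np.float64(1.05))]
```

Run:
```python
from h import *
H=(673,224);plan(npt(H,8.4,-185,10),45,33)
seq(H,8.4,45,33,[(-185,10),(-185,-22),(-145,-22),(-142,8.2),(-133,37.2),(-118.4,63.8),(-98.9,87),(-68.6,109.8),(-52.4,119),(-35,125),(-17,127.5)])
```

```text
rot [  5.8  -0.6 -10. ] then shift(final frame) [-11.   23.    2.2] or shift first(cur frame) [-6.9 24.3  4.5] TCP [414. 121. 227.]
(-185, -22) [-17.4   0.   26.8]
(-145, -22) [26.9 23.8 17.5]
(-142, 8.2) [ 18.5   1.8 -24. ]
(-133, 37.2) [ 21.9   5.4 -20.4]
(-118.4, 63.8) [ 24.3   8.7 -15.9]
(-98.9, 87) [ 25.8  11.6 -10.9]
(-68.6, 109.8) [32.8 18.1 -5.9]
(-52.4, 119) [15.9  9.7 -0.6]
(-35, 125) [15.  10.4  2.6]
(-17, 127.5) [13.5 10.7  5.8]
```

```bash
python3 -m jog '{"offset":[[0,0,0],[0,0,0],[-5,11,1],[-6,12,1],[0,0,0],[-9,0,13],[-9,0,13],[0,0,0],[0,0,0]],"delta_rot":[[2.9,-0.3,-5],[2.9,-0.3,-5],[0,0,0],[0,0,0],[0,0,0],[0,0,0],[0,0,0],[0,0,0],[0,0,0]]}' 0
python3 - <<'E'
from h import *
st(); snap('wrist','w9.png')
H=(673,224);plan(npt(H,8.4,-145,-22),45,33)
E
```

```text
t: 13.58
eef_pos: [412.6, 120.6, 195.1]
tcp_rot: [0.886, 0.366, 0.262, -0.11]
force: [-0.6, 0.2, 0.8]
opening: 0.5
t 13.57 tcp [412.6 120.6 195.1] corner [488.3 196.8  47.8] tilt 32.9 F [-0.6  0.2  0.8] q [-0.08  0.48  2.3   1.65  0.43 -0.86] op 0.5
rot [-0.1  0.  -0.1] then shift(final frame) [27.8 24.5 18.2] or shift first(cur frame) [27.9 24.5 18.1] TCP [454. 127. 195.]
```

View pics/w9.png

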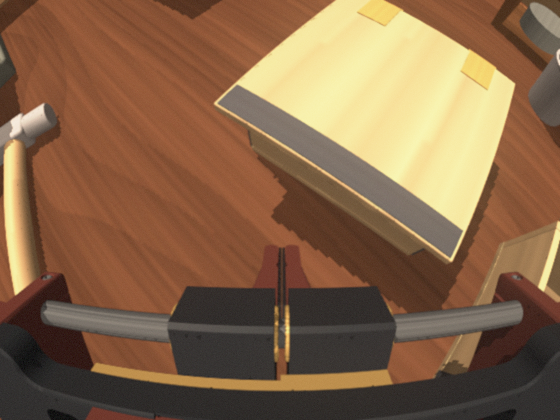

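The tips at (282,250) are below and in front of the left lip. I'll insert and lift.

```bash
python3 -m jog '{"offset":[[9,8,6],[9,8,6],[10,8,6],[0,0,0],[9,1,-12],[9,1,-12],[11,2,-10],[11,3,-10],[0,0,0]],"delta_rot":[[0,0,0],[0,0,0],[0,0,0],[0,0,0],[0,0,0],[0,0,0],[0,0,0],[0,0,0],[0,0,0]]}' 0
python3 - <<'E'
from h import *
st(); snap('wrist','w10.png')
H=(673,224);plan(npt(H,8.4,-133,37.2),45,33)
E
```

```text
t: 14.75
eef_pos: [464.2, 128.9, 254.3]
tcp_rot: [0.886, 0.367, 0.262, -0.109]
force: [-2.7, -0.8, -1.2]
opening: 0.6
t 14.75 tcp [464.2 128.9 254.3] corner [540.  205.1 107.1] tilt 33.0 F [-2.7 -0.8 -1.2] q [-0.04  0.37  2.14  1.11  0.47 -0.23] op 0.6
rot [-0.1  0.  -0. ] then shift(final frame) [ 0.7  1.1 -0.1] or shift first(cur frame) [ 0.7  1.1 -0.1] TCP [465. 129. 254.]
```

View pics/w10.png

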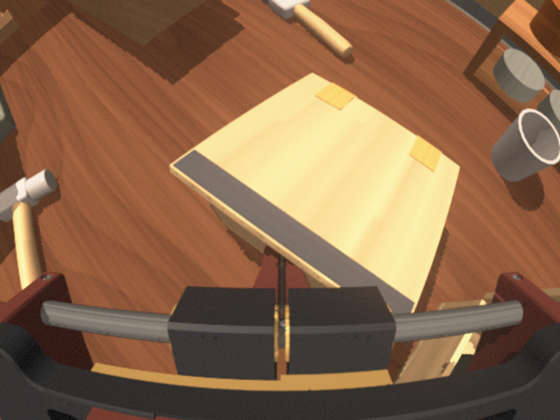

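The left lid is rising, so I'll continue.

```bash
python3 -m jog '{"offset":[[12,4,-8],[12,5,-8],[13,6,-5],[13,6,-6],[11,6,-2],[11,6,-2],[11,6,-2],[8,5,0],[8,5,0],[8,5,1],[7,5,2],[7,5,3],[7,5,3],[0,0,0]],"delta_rot":[[0,0,0],[0,0,0],[0,0,0],[0,0,0],[0,0,0],[0,0,0],[0,0,0],[0,0,0],[0,0,0],[0,0,0],[0,0,0],[0,0,0],[0,0,0],[0,0,0]]}' 0
python3 - <<'E'
from h import *
st(); snap('wrist','w11.png');snap('top','t11.png');snap('scene','s11.png')
E
```

```text
t: 16.55
eef_pos: [581.9, 146.7, 343.7]
tcp_rot: [0.886, 0.366, 0.263, -0.109]
force: [0.2, -0.5, 0.5]
opening: 0.5
t 16.55 tcp [581.9 146.7 343.7] corner [658.  222.7 196.6] tilt 33.0 F [ 0.2 -0.5  0.5] q [0.   0.34 1.81 0.67 0.67 0.32] op 0.5
```

View pics/t11.png

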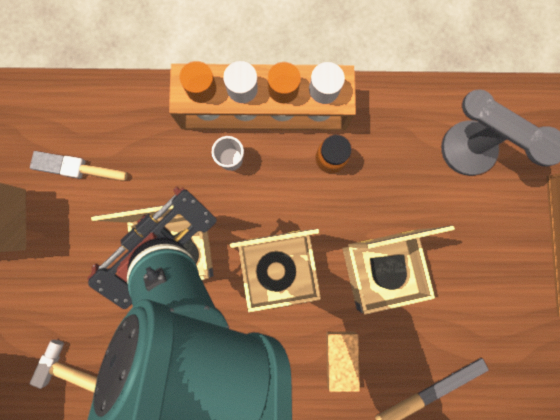

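View pics/s11.png

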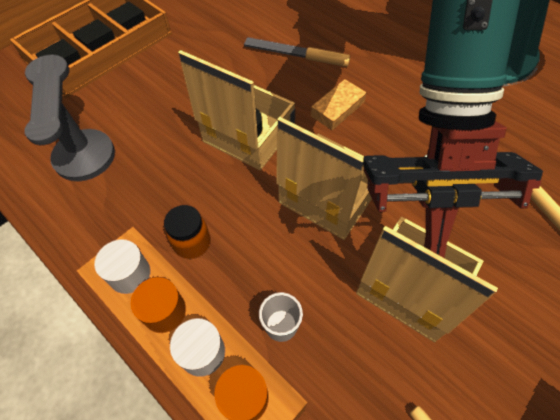

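All three lids look upright. I'll back off, then measure the lid angles and the contents.

```bash
python3 -m jog '{"offset":[[-20,-10,-30],[-20,-10,-40],[-10,20,-40],[-10,50,-10],[-10,50,0],[-10,50,0],[0,0,0]],"delta_rot":[[0,0,0],[0,-8,0],[0,-8,0],[0,-8,0],[0,-8,0],[0,0,0],[0,0,0]]}' 0
python3 - <<'E'
from h import *
st(); T=snap('top','t12.png');S=snap('scene','s12.png');W=snap('wrist','w12.png')
cv2.imwrite('pics/tz12.png',cv2.resize(T['pixels'][190:340,85:470],None,fx=2.05,fy=2.05,interpolation=cv2.INTER_CUBIC))
E
```

```text
t: 17.58
eef_pos: [596.8, -53.9, 416.9]
tcp_rot: [0.924, 0.381, 0.008, -0.003]
force: [0.3, 0.6, 0.2]
opening: 0.5
t 17.57 tcp [596.8 -53.9 416.9] corner [606.2 -44.7 235.1] tilt 1.0 F [0.3 0.6 0.2] q [-0.21  0.34  1.5   0.02  1.29  0.57] op 0.5
```

View pics/tz12.png

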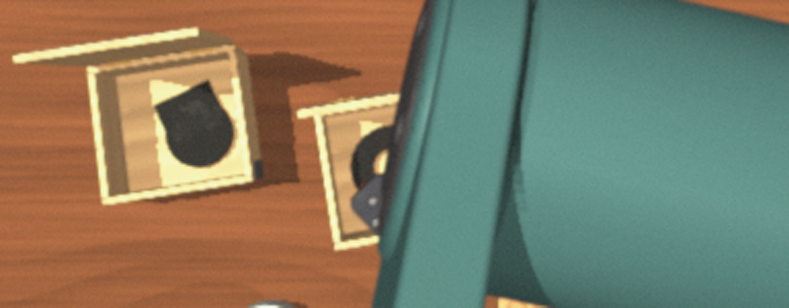

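View pics/w12.png

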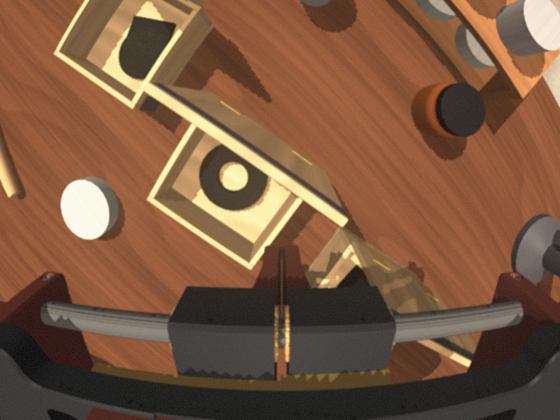

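View pics/s12.png

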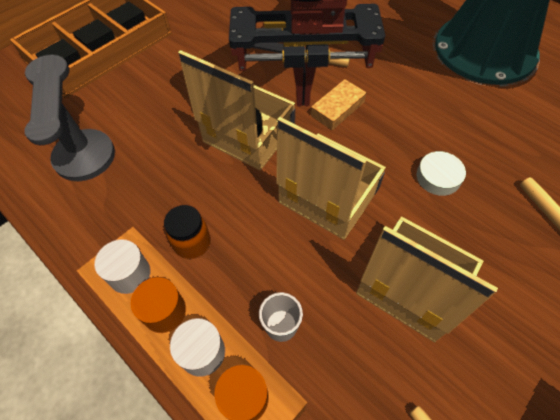

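The top zoom shows a D-shaped piece in L at (195,125), and R also holds a D. One is the half-sole and the other the heel, so I'll compare sizes at each assumed height and triangulate the tops.

Run:
```python
from h import *
T=manip.read_camera('top')
for name,f,(u0,u1,v0,v1) in [('R','t8.png',(355,425,245,305)),('L','t12.png',(135,205,215,285)),('M','t8.png',(245,312,245,305))]:
    im=cv2.imread('pics/'+f); g=im[v0:v1,u0:u1].max(2)
    m=(g<75).astype(np.uint8)
    k,_=cv2.findContours(m,cv2.RETR_EXTERNAL,cv2.CHAIN_APPROX_NONE);q=max(k,key=cv2.contourArea)[:,0]+[u0,v0]
    for z in (14,18,42):
        w=np.array([plane(T,a,b,z)[:2] for a,b in q],np.float32); r=cv2.minAreaRect(w)
        print(name,z,np.round(r[0],0),np.round(r[1],1),'area',round(cv2.contourArea(w)))
im=cv2.imread('pics/t8.png')[235:320,335:445]
im2=cv2.imread('pics/t12.png')[205:310,115:215]
a=cv2.resize(im,(400,309),interpolation=cv2.INTER_CUBIC);b=cv2.resize(im2,(390,309),interpolation=cv2.INTER_CUBIC)
cv2.imwrite('pics/cmp.png',np.hstack([a,b]))
```

```text
R 14 [ 563. -232.] [66.5 69.4] area 3899
R 18 [ 564. -230.] [66.2 69.1] area 3861
R 42 [ 565. -223.] [64.2 67. ] area 3635
L 14 [605. 200.] [74.6 63.1] area 3900
L 18 [605. 199.] [74.2 62.7] area 3861
L 42 [605. 193.] [72.  60.9] area 3635
M 14 [566.   4.] [76.7 77.8] area 4726
M 18 [566.   4.] [76.3 77.4] area 4679
M 42 [567.   4.] [74.  75.1] area 4405
```

View pics/cmp.png

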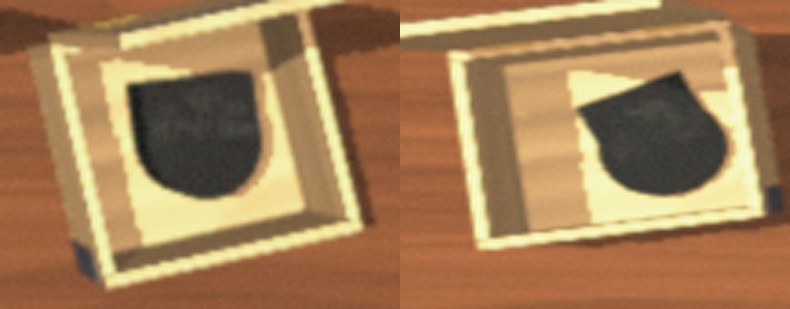

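Calibrated against the ring (true size 84, mask reads about 77, so roughly 6 mm of edge loss), the L piece at z=14 comes to about 81x69, which fits the half-sole. I'll check heights by triangulating D corners between the top and wrist views, L first.

Run:
```python
from h import *
T=manip.read_camera('top');W=snap('wrist','w13.png');st()
cv2.imwrite('pics/w13z.png',cv2.resize(W['pixels'][0:110,50:220],None,fx=4,fy=4,interpolation=cv2.INTER_CUBIC))
s,p,R=cur()
# view pose for R: heading 12.8 tilt 0, TCP (470,-240,430)
D=des(12.8,0);print((R.inv()*D).as_rotvec(degrees=True).round(1),D.inv().apply(np.array([470,-250,430])-p).round(0))
```

```text
t 17.88 tcp [594.1 -50.3 417.1] corner [603.  -40.8 235.3] tilt 1.0 F [-0.  -0.5  0.2] q [-0.21  0.34  1.51  0.02  1.29  0.57] op 0.8
[-0.4 -0.9 32.2] [-165.  167.  -13.]
```

View pics/w13z.png

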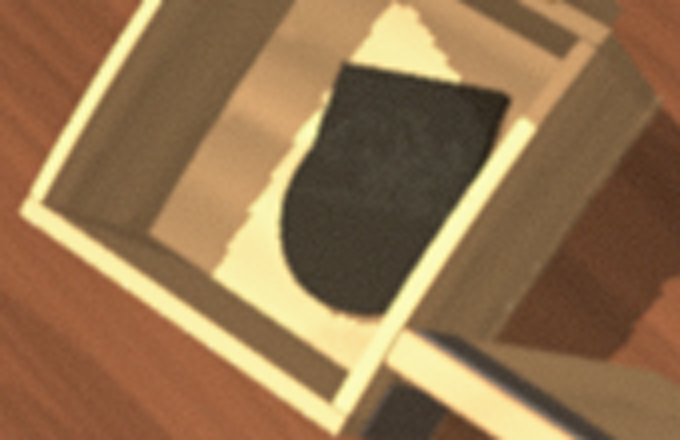

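```bash
python3 - <<'E'
from h import *
T=manip.read_camera('top');W=manip.read_camera('wrist')
tp=lambda x,y:(85+(x+.5)/2.05-.5,190+(y+.5)/2.05-.5)
wp=lambda x,y:(50+(x+.5)/4-.5,(y+.5)/4-.5)
for a,b in [((155,105),(345,63)),((208,82),(510,97))]: print(two(ray(T,*tp(*a)),ray(W,*wp(*b),True)))
E
python3 -m jog '{"offset":[[-40,40,-3],[-40,42,-3],[-40,42,-3],[-45,43,-3],[0,0,0],[0,0,0],[0,0,0]],"delta_rot":[[0,0,8],[0,0,8],[0,0,8],[0,0,8],[0,0,0],[0,0,0],[0,0,0]]}' 0
python3 - <<'E'
from h import *
st(); W=snap('wrist','w14.png'); T=snap('top','t14.png')
E
```

```text
(array([626.29591176, 241.83990377,  16.43887243]), np.float64(2.1319617226163516))
(array([651.28654923, 191.81663272,   5.85402842]), np.float64(0.0342367335725227))
t: 18.85
eef_pos: [547.3, -276.5, 425.5]
tcp_rot: [0.993, 0.114, 0.006, -0.006]
force: [0.1, 0.6, 0.0]
opening: 0.1
t 18.85 tcp [ 547.3 -276.5  425.5] corner [ 558.9 -271.8  243.7] tilt 1.0 F [0.1 0.6 0. ] q [-0.59  0.36  1.46  0.02  1.33  0.75] op 0.1
```

View pics/w14.png

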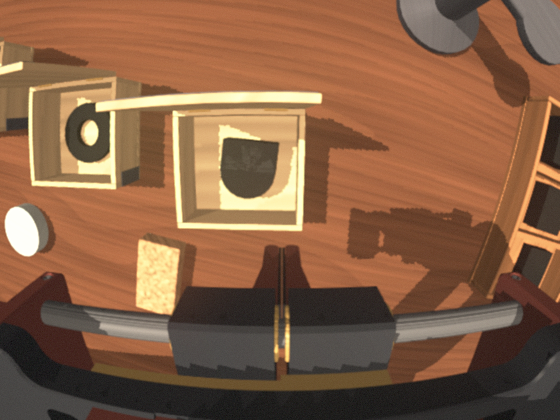

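Run:
```python
from h import *
T=manip.read_camera('top');W=manip.read_camera('wrist')
for a,b in [((370.7,258.4),(222,138)),((403.8,254.8),(279,140)),((392.2,289.2),(247,197.5))]: print(two(ray(T,*a),ray(W,*b,True)))
# lid lip angles from lip top edge ends, R, in t8/tz: top cam vs scene s12
S=manip.read_camera('scene')
tz=lambda x,y:(85+(x+.5)/2.05-.5,190+(y+.5)/2.05-.5)
for n,H,a,b in [('R+y',(629.6,-204.5),(370,246),(252,88)),('R-y',(629.6,-204.5),(454,229.5),(181,56)),('M+y',(632,8),(231.5,247),(365,162)),('L+y',(673,224),tz(14,59),(492,289)),('L-y',(673,224),tz(198,31),(387,232)),('M-y',(632,8),(318,232),(279,122))]:
    print(n,two(ray(T,*a),ray(S,*b)))
```

```text
(array([ 591.32611918, -191.21719241,   29.45453665]), np.float64(1.5677144101654932))
(array([ 601.22838415, -257.089519  ,   35.67512039]), np.float64(3.453511714853606))
(array([ 528.56081644, -234.42149964,   28.16300493]), np.float64(3.113228993122277))
R+y (array([ 612.11255988, -142.17609335,  208.90829289]), np.float64(6.69302730740009))
R-y (array([ 639.0132065 , -278.83822717,  208.53237255]), np.float64(5.275668815703715))
M+y (array([611.18622869,  75.58933441, 216.80879589]), np.float64(3.560875608315201))
L+y (array([656.01208299, 290.04157181, 221.41201638]), np.float64(1.6328179375386784))
L-y (array([676.54096112, 157.85392814, 214.55644218]), np.float64(7.584294731685377))
M-y (array([635.0522674 , -60.56588674, 211.89859439]), np.float64(3.3857699288626484))
```

Triangulated tops come out at z 28–36 for R against 6–16 for L. That is about 20 mm taller, so the heel block is in R; the half-sole is in L and the ring in M. The lips sit at z 209–221 almost above the hinges, so all three lids are at about 1.5 rad. Now I'll close M from behind.

```bash
cat >> h.py <<'E'
def plant(c,head,tilt=0):
    s,p,R=cur();D=des(head,tilt);P=np.array(c)-D.apply([0,0,182])
    print('rot',(R.inv()*D).as_rotvec(degrees=True).round(1),'then shift',D.inv().apply(P-p).round(1),'tipnow',(p+R.apply([0,0,182])).round(1),'force',np.round(s['force'],1))
E
python3 - <<'E'
from h import *
plant(npt((632,8),9,38,190),9)
E
```

```text
rot [-0.6 -0.7  4.1] then shift [ 166.3 -268.4  -16.5] tipnow [ 549.1 -274.8  243.5] force [ 0.3 -0.1  0.4]
```

```bash
python3 -m jog '{"offset":[[0,0,-17],[28,-45,0],[28,-45,0],[28,-45,0],[28,-45,0],[27,-44,0],[27,-44,0],[0,0,0],[0,0,0]],"delta_rot":[[-0.6,-0.7,4.1],[0,0,0],[0,0,0],[0,0,0],[0,0,0],[0,0,0],[0,0,0],[0,0,0],[0,0,0]]}' 0
python3 - <<'E'
from h import *
plant(npt((632,8),9,38,125),9); snap('wrist','w15.png'); snap('scene','s15.png')
E
```

```text
t: 20.23
eef_pos: [669.1, 12.2, 442.4]
tcp_rot: [0.997, 0.078, -0.0, 0.0]
force: [0.6, -0.6, -0.4]
opening: 0.3
rot [ 0.   0.  -0.1] then shift [ 0.8 -1.7 65.4] tipnow [669.   12.1 260.4] force [ 0.6 -0.6 -0.4]
```

View pics/s15.png

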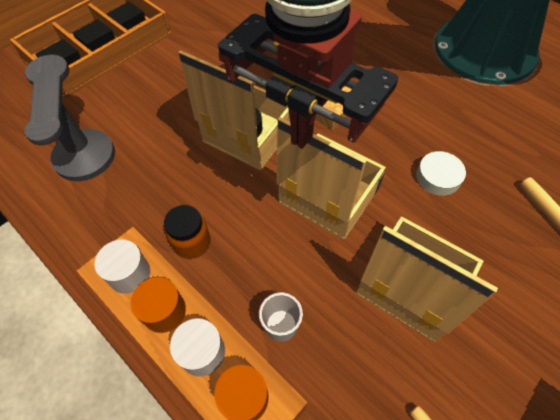

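The fingertip at (300,140) covers the middle lid from the camera side, so it is behind it, with x 669 against the lid at about 632. I'll descend and sweep back.

```bash
python3 -m jog '{"offset":[[0,0,32],[0,0,33],[-12,0,0],[-12,0,0],[-13,0,0],[-9,0,1],[-9,0,2],[-12,0,4],[-12,0,4],[-11,0,6],[-11,0,6],[-9,0,8],[-10,0,9],[-8,0,10],[-7,0,10],[-6,0,11],[-5,0,11],[0,0,0]],"delta_rot":[[0,0,0],[0,0,0],[0,0,0],[0,0,0],[0,0,0],[0,0,0],[0,0,0],[0,0,0],[0,0,0],[0,0,0],[0,0,0],[0,0,0],[0,0,0],[0,0,0],[0,0,0],[0,0,0],[0,0,0],[0,0,0]]}' 0
python3 - <<'E'
from h import *
st();plant(npt((632,8),9,-115,6),9); snap('wrist','w16.png'); snap('scene','s16.png')
E
```

```text
t: 22.58
eef_pos: [524.2, -10.2, 294.4]
tcp_rot: [0.997, 0.077, -0.001, -0.001]
force: [-0.2, -0.9, -0.6]
opening: 0.3
t 22.57 tcp [524.2 -10.2 294.4] corner [533.6  -8.5 112.4] tilt 0.2 F [-0.2 -0.9 -0.6] q [-0.15  0.38  1.8   0.    0.97  1.26] op 0.3
rot [-0.1  0.1 -0.1] then shift [-5.6 -1.1 36.4] tipnow [523.7 -10.  112.4] force [-0.2 -0.9 -0.6]
```

View pics/s16.png

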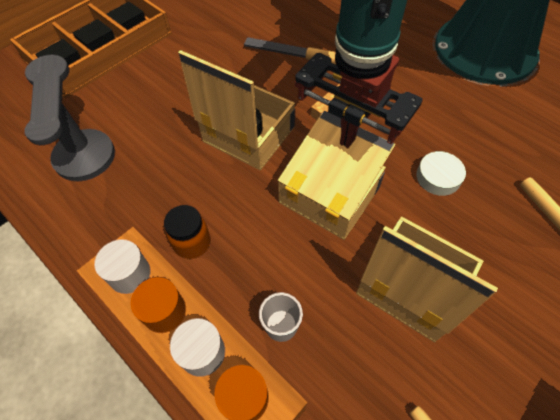

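The middle lid is nearly down at about 0.3 rad. I'll press it shut gently.

```bash
python3 -m jog '{"offset":[[-3,0,9],[-2,0,9],[-1,0,8],[0,0,6],[0,0,4],[0,0,0]],"delta_rot":[[0,0,0],[0,0,0],[0,0,0],[0,0,0],[0,0,0],[0,0,0]]}' 0
```

```text
t: 23.42
eef_pos: [518.9, -11.2, 259.1]
tcp_rot: [0.997, 0.077, -0.0, -0.0]
force: [-0.4, 0.9, 0.2]
opening: 0.6
```

```bash
python3 -m jog '{"offset":[[0,0,1],[0,0,1],[0,0,0]],"delta_rot":[[0,0,0],[0,0,0],[0,0,0]]}' 0; python3 -m jog '{"offset":[[0,0,1],[0,0,1],[0,0,0]],"delta_rot":[[0,0,0],[0,0,0],[0,0,0]]}' 0
```

```text
t: 23.8
eef_pos: [519.2, -11.2, 258.3]
tcp_rot: [0.997, 0.077, 0.0, -0.0]
force: [-2.2, 0.0, 6.2]
opening: 0.4
t: 24.18
eef_pos: [519.2, -11.2, 258.0]
tcp_rot: [0.997, 0.078, 0.001, -0.0]
force: [-7.3, 0.7, 24.8]
opening: 0.6
```

The force climbs sharply (6 N, then 25 N) with the tip at z 76, so the middle lid is shut on its rim. On to L.

```bash
python3 -m jog '{"offset":[[0,0,-40],[0,0,-50],[0,0,-50],[0,0,-46],[0,0,0],[0,0,0]],"delta_rot":[[0,0,0],[0,0,0],[0,0,0],[0,0,0],[0,0,0],[0,0,0]]}' 0
python3 - <<'E'
from h import *
plant(npt((673,224),8.4,38,190),8.4)
E
```

```text
t: 24.92
eef_pos: [518.6, -11.3, 441.0]
tcp_rot: [0.997, 0.077, -0.0, -0.0]
force: [0.0, 0.0, -1.2]
opening: 0.3
rot [-0.   0.   0.5] then shift [ 225.1 -210.2   -1. ] tipnow [518.6 -11.2 259. ] force [ 0.   0.  -1.2]
```

```bash
python3 -m jog '{"offset":[[37,-35,-1],[38,-35,0],[38,-35,0],[38,-35,0],[37,-35,0],[37,-35,0],[0,0,0],[0,0,0]],"delta_rot":[[0,0,0.5],[0,0,0],[0,0,0],[0,0,0],[0,0,0],[0,0,0],[0,0,0],[0,0,0]]}' 0
python3 - <<'E'
from h import *
plant(npt((673,224),8.4,38,125),8.4); snap('scene','s17.png')
E
```

```text
t: 25.92
eef_pos: [710.1, 229.1, 440.3]
tcp_rot: [0.997, 0.073, -0.002, 0.0]
force: [-1.3, -0.5, -0.8]
opening: 0.4
rot [ 0.   0.2 -0. ] then shift [ 0.5 -0.4 63.3] tipnow [709.5 228.9 258.3] force [-1.3 -0.5 -0.8]
```

View pics/s17.png

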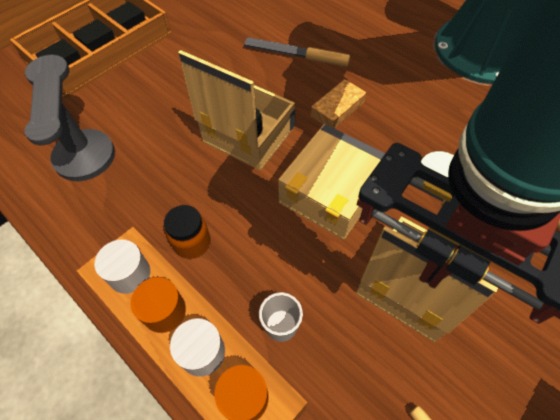

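The middle case is shut, and the tip at (437,270) is behind the left lid. I'll do the same sweep.

```bash
python3 -m jog '{"offset":[[0,0,31],[0,0,32],[-12,0,0],[-12,0,0],[-13,0,0],[-9,0,1],[-9,0,2],[-12,0,4],[-12,0,4],[-11,0,6],[-11,0,6],[-9,0,8],[-10,0,9],[-8,0,10],[-7,0,10],[-6,0,11],[-5,0,11],[0,0,0]],"delta_rot":[[0,0,0],[0,0,0],[0,0,0],[0,0,0],[0,0,0],[0,0,0],[0,0,0],[0,0,0],[0,0,0],[0,0,0],[0,0,0],[0,0,0],[0,0,0],[0,0,0],[0,0,0],[0,0,0],[0,0,0],[0,0,0]]}' 0
python3 - <<'E'
from h import *
st();plant(npt((673,224),8.4,-115,6),8.4); snap('scene','s18.png')
E
python3 -m jog '{"offset":[[-3,0,9],[-2,0,9],[-1,0,8],[0,0,5],[0,0,3],[0,0,0]],"delta_rot":[[0,0,0],[0,0,0],[0,0,0],[0,0,0],[0,0,0],[0,0,0]]}' 0
```

```text
t: 28.22
eef_pos: [565.6, 208.1, 296.4]
tcp_rot: [0.997, 0.073, -0.001, -0.0]
force: [0.5, -0.8, -0.7]
opening: 0.8
t 28.23 tcp [565.6 208.1 296.4] corner [575.1 209.6 114.4] tilt 0.1 F [ 0.5 -0.8 -0.7] q [0.24 0.48 1.62 0.   1.05 1.66] op 0.8
rot [-0.   0.1 -0. ] then shift [-6.4 -0.  38.4] tipnow [565.2 208.1 114.4] force [ 0.5 -0.8 -0.7]
t: 29.02
eef_pos: [560.3, 207.3, 263.3]
tcp_rot: [0.997, 0.073, -0.0, -0.0]
force: [0.2, 0.1, -0.8]
opening: 0.4
```

View pics/s18.png

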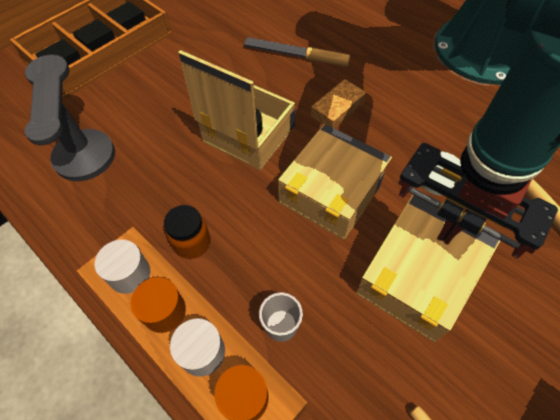

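The left lid is nearly shut, with the tip at z 81. I'll press down until I get a reaction.

```bash
python3 -m jog '{"offset":[[0,0,2],[0,0,2],[0,0,1],[0,0,0]],"delta_rot":[[0,0,0],[0,0,0],[0,0,0],[0,0,0]]}' 0; python3 -m jog '{"offset":[[0,0,1],[0,0,1],[0,0,0]],"delta_rot":[[0,0,0],[0,0,0],[0,0,0]]}' 0
```

```text
t: 29.52
eef_pos: [560.5, 207.4, 258.6]
tcp_rot: [0.997, 0.073, 0.0, -0.0]
force: [0.0, -1.1, -0.8]
opening: 0.3
t: 29.9
eef_pos: [560.5, 207.4, 258.2]
tcp_rot: [0.997, 0.073, 0.001, -0.0]
force: [-3.7, -1.0, 12.4]
opening: 0.6
```

The left lid is firmly on its rim. I'll raise the arm clear and check everything.

```bash
python3 -m jog '{"offset":[[0,0,-40],[0,0,-50],[0,0,-50],[-30,0,-50],[-50,0,0],[-50,0,0],[-30,0,0],[0,0,0],[0,0,0],[0,0,0]],"delta_rot":[[0,0,0],[0,0,0],[0,0,0],[0,0,0],[0,0,0],[0,0,0],[0,0,0],[0,0,0],[0,0,0],[0,0,0]]}' 0
python3 - <<'E'
from h import *
st(); snap('scene','s19.png'); snap('top','t19.png')
E
```

```text
t: 31.15
eef_pos: [403.4, 184.2, 446.7]
tcp_rot: [0.997, 0.073, 0.001, -0.0]
force: [0.5, -0.1, -0.3]
opening: 0.7
t 31.15 tcp [403.4 184.2 446.7] corner [413.5 185.7 264.7] tilt 0.1 F [ 0.5 -0.1 -0.3] q [0.27 0.09 1.77 0.   1.29 1.7 ] op 0.7
```

View pics/s19.png

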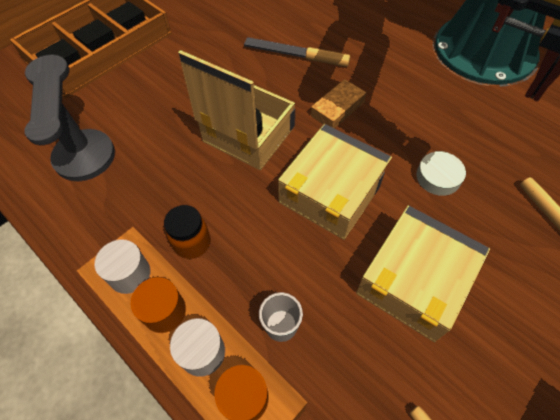

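View pics/t19.png

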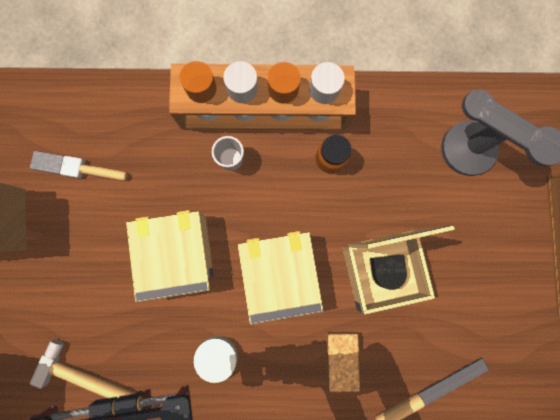

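Both lids are flush, R stands open, the pot is upright and the arm is clear. I'm handing in.

```bash
python3 -c "
from bench import manip
print(manip.job_done())"
```

```text
the job is handed in; nothing more can be done
None
```

I found the heel block in the right-hand case (at about y −220 mm), left that lid open and shut the other two. The job was handed in at about 31 s; it gives no verdict.

**Opening:** I hooked each lip from below with the closed, tilted fingers and swung all three lids up. Their lips measured z 209–221 mm, almost above the hinges, so all stood at about 1.5 rad at the same time.

**Which case:** The ring was plain to see in the middle case. The left piece measured about 81 x 69 mm with its top at z 6–16 mm, so it is the half-sole. The right piece's top measured z 28–36 mm, clearly thick, though below the stated 42 mm. Its outline also came out a little larger than the stated 68 x 64 mm, partly because its side was in view. I did not confirm it by touch.

**Shutting:** I pushed the middle and left lids over from behind and pressed each until it pushed back with the tip at z 76 mm, the shut height (25 N on the middle, 12 N on the left).

**Last pictures:** Both lids were flush, the right lid upright with the block inside, the pot standing, and the arm clear of everything. I judged the final lid angles by eye from these pictures and did not measure them again.

One move failed: my first lowering at the left case stopped short near a wrist joint limit. I changed the heading and carried on.

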